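Clamp the cracked bread-shelf rail

TASK

The front rail of the slatted bread shelf has cracked and has just been glued. Set the blue grooved block over the rail, centred on the crack and fully down, between the open jaws of the yellow bar clamp that lies ready under the rail; then pump the clamp's black trigger against its grip until both jaws nip the block firmly, without crushing it. Finish while still squeezing trigger and grip, so that the clamp keeps its pressure on the block, and leave the shelf where it stands and the bottle, jar and carton alone.

Things in the scene. Friction and masses are not known exactly. Their poses are not given: they have to be found in the camera images.
- shelf: loose wooden bread shelf (about 0.7 kg, slides if pushed), two runners 225 x 18 x 62 mm high and 300 mm apart, joined in front by a rail, behind it by slats from x = 88 mm. Origin on the counter under the rail's middle; x from the rail towards the slats, y along the rail, z up. Rail: y from -141 to 141 mm, 22 mm wide, underside at z = 35, top at z = 56 mm, top edges rounded 4 mm
- crack (a point): the dark crack across the rail: point on the rail's top, mid-width, at x = 0, y = 25, z = 56 mm of the shelf; axes as the shelf's
- caul: loose blue grooved block (35 to 70 g), 38 mm wide in x, 60 mm long in y, 36 mm high, standing groove down. Origin at the centre of its underside, z up. The groove runs right through along y, open below, 26 mm wide, 16 mm deep, between cheeks 6 mm thick; the upper 20 mm is solid. Fully down on the rail its underside is 40 mm, its top 76 mm over the counter
- caul_groove (a point): middle of the roof of the block's groove, 16 mm above its underside; lies on the rail's top when the block is down
- clamp: loose one-hand ratchet bar clamp (0.55 kg), yellow, steel bar, black trigger, black jaw pads. Lies with both jaws pointing up, one on either side of the rail at the crack, bar below the rail. Origin on the counter under the body-jaw pad's face; x along the bar to the far jaw (within 0.04 rad of the shelf's x), z up. Housing x -107 to -18, y -18 to 30 mm, 34 mm high. Jaws 58 mm high
- body_jaw (a point): middle of the body jaw's pad face (before the rail), z = 45 mm; at first 12 to 15 mm short of a block on the rail. Pads: 28 mm wide in y, z from 32 to 58 mm, facing each other along the clamp's x. Squeezing pushes the loose clamp along x until this jaw meets the block: follow it with the hand between squeezes
- clamp_grip (a point): where to squeeze, from above, along the clamp's x: clamp x = -74, y = -64, z = 17 mm, axes as the clamp's; midway between the grip's back (x = -107) and the released trigger's front (x = -40). The grip is a fixed bar, 20 mm thick, along -y to y = -110 mm, z 2 to 32 mm; the trigger, in front of it, is 12 mm thick, to y = -94 mm, z 5 to 31 mm. Over both: 67 mm released, 39 mm squeezed
- clamp_trigger (a joint): trigger angle: 0 released, 0.32 rad fully squeezed towards the grip (28 mm at the squeezing point); spring return, 2 to 4 N there. Each full squeeze draws the far jaw in about 6 mm; on release the jaw stays. Let it return below 0.05 before the next squeeze, or the ratchet may miss its tooth. With the block nipped the trigger stops at 0.15 to 0.27, short of 0.32
- clamp_bar (a joint): how far the far jaw is drawn in: 0 to 0.040 m, at first 0.001 to 0.008; 5 or 6 squeezes nip the block. Opening between the jaw faces = 70 mm less this; the 38 mm block is nipped at about 0.032. 5 N friction
- far_jaw (a point): middle of the far jaw's pad face (behind the rail), 45 mm over the counter. Once the block is nipped, each jaw presses it with about 3 times the finger force less 18 N: a grip of 12 to 16 N is firm (20 to 30 N at the jaws), under 9 N is too weak, and over 60 N at a jaw (about 24 N of grip) crushes the block
- glue: loose yellow glue bottle with red cap, 48 mm across, 150 mm high, origin at its foot
- jar: loose glass jar with yellow lid, 80 mm across, 120 mm high, origin at its foot
- carton: loose cardboard box 100 x 140 x 90 mm, origin at its foot
Mind the look-alikes: they are no part of the job. There is more than one size of the caul; the one meant has the size given above.

How it is judged:
By the outcome, as a careful person would: the job done as asked, in the order asked, and still so for the second after the job is handed in, while the arm keeps its last pose, push and grip.
It also fails if it takes over 72 s, if anything falls off the work surface, if the arm or the gripper's body presses on something with over 40 N, if the wrist force passes 120 N, or if a joint passes its speed limit or range.

ROBOT

A 6-joint arm with a two-finger parallel gripper is mounted at the origin on the work surface. World frame = base frame: x ahead of the robot, y to its left, z up, the work surface at z = 0. Lengths are in m, angles in rad, forces in N, time in s.
With the tool pointing down it reaches from about 0.275 to 0.975 m from the base axis. Payload 8.4 kg.
Tool frame: the origin (TCP) lies at the very end of the fingers, on their centre line; the grasp point (between the pads) lies 19 mm behind it (robot.hold_point_z is the distance from the TCP to the grasp point, in m); z points along the fingers, y is the line along which they close (so a half turn about z gives the same grasp; the last joint's range is limited). The gripper opens to 92 mm and grips with 3 to 60 N. Pads are 20 mm wide; open, the fingers measure 128 mm over their backs; the gripper's body (75 mm by 189 mm) begins 69 mm behind the grasp point.
Start: joints at [-1.178, 0.353, 1.633, -0, 1.155, -0.002], TCP at [0.24, -0.577, 0.215] pointing down, gripper open.
Joint ranges: [-2.63, 2.63], [-0.92, 2.1], [0.06, 2.66], [-1.3, 4.44], [0, 2.69], [-3.02, 3.02]. Speed limits (rad/s): [2.22, 2.22, 2.79, 3.14, 3.14, 3.14].

INTERFACE

Orientations are given as a unit quaternion [x, y, z, w].
In Python, from rig import monitor, snapshot, camera_params, order, nets, robot gives the robot as it stands.
- The arm moves only by the tool carry_out, never from a script. Its argument "rows" is a list that holds one entry, the list of rows, each a list of 4 numbers: the shift along the world's x, y, z in mm, then the turn about the world's z in rad. A call has 1 to 8 rows; each row shifts and turns the commanded pose from where the row before left it; what a row does not reach is not made up. A row lasts 1/8 s, in which the tool goes at most 62.5 mm and 10.7 degrees, less where a joint would pass 70% of its speed; a pose out of reach is approached as far as the arm can. A call is refused whole if a number of a shift passes 62.5 or a number of a turn 0.188, either way. A call with a gripper value outside its range is refused whole. "hand" is the finger opening in mm, from 0 to 91.9, set as the call begins (left out, the last holds). The fingers move at their own pace and stop on an object; "newtons" is the grip in N (left out, the last holds). Time passes only in rows, so rows that do not move let the fingers close. It gives the time, the measured TCP pose, the force, the opening and the grip force at its end, in the units of the state.
- monitor.get_state(): the state, without advancing time (a new reading comes with each control period).
- snapshot(name): name is "scene" or "top"; returns (picture, depth): 384x512x3 uint8, red, green, blue; 384x512 float32, m along the optical axis (not along the pixel's ray), 0 where there is no reading.
- camera_params(name): a dict with "vertical_fov" (degrees; the focal length in pixels is half the picture's height over the tangent of half this angle, whatever the lens; pixels are square), "cx", "cy" (the principal point, pixels), "k1" (the pictures are not rectified: a ray, as slopes to the right and down, at radius r is drawn at 1 + k1 r^2 times it, then the intrinsics apply), "position" and "orientation" of the camera in the world. Camera axes: x right, y down, z forward; pixel columns grow to the right and rows downward; lengths in m; the calibration is good to about 2 mm. A picture is of the moment at which its call begins. camera_params takes no time and is no camera call.
- order.close_job(): hands the job in; it is judged then, once.
Trained networks look in the newest picture that a camera, given by its name, has taken for a name from the list of things; names that differ only in an ending like _2 or _b are one class to them, and where a whole thing is asked for, a point or a joint stands for the part that bears it (a point fixed in the world has none). Each returns a list of dicts, best first, with "confidence" (0 to 1); they miss things now and then, are a little off and sometimes report something else, mostly with a low value. They report only what shows in the picture. A call takes as long as a camera call. They do not tell look-alikes from the thing itself.
- nets.look_for(camera, query): "rect" ([centre column, centre row, width, height] as shares, 0 to 1, of the picture: columns of its width, rows of its height, round what is visible of it).
- nets.outline_of(camera, query): "region" (384x512 bool, what is visible of it) and "rect" ([centre column, centre row, width, height] as shares, 0 to 1, of the picture: columns of its width, rows of its height, round what is visible of it).
The state is a dict: "time_s": time; "joint_positions": joint angles; "dq": joint speeds; "joint_efforts": joint torques, N m; "ee_pos": TCP position; "eef_rot": TCP orientation; "force": force on the tool from outside, world axes, zero at the start; "torque": the same for the moment, N m; "finger_gap": finger opening in m; "grasp_force": force on a finger pad.
Only numpy, scipy, OpenCV 4.12 (cv2) and the standard library are available. Lean on these libraries where they do the work, as an engineer would, in place of code of your own. Each camera call takes 0.05 s, during which the arm holds its last target. There are 200 camera calls.

## Working session

There is one attempt and no reset: what is moved stays moved. The work goes in short steps, Python scripts to look and compute and a tool call to move; the robot and the scene stay as the last step left them, time stands still between calls to the robot, and variables do not carry over. Pictures are saved under pics/ and viewed, at most 10 in all, crops included, and the job is handed in when it is done.

Besides the shell and the picture viewer there is one more tool, called after ">>>" as a command line: name --argument value ..., lists and objects as JSON in quotes. carry_out: Moves the arm, as the interface text tells. Its arguments: {"type":"object","properties":{"rows":{"type":"array"},"hand":{"type":"number"},"newtons":{"type":"number"}},"required":["rows"]}

```bash
mkdir -p pics
cat > h.py <<'E'
import numpy as np, cv2
from rig import monitor, snapshot, camera_params, order, nets, robot
from scipy.spatial.transform import Rotation as R
def cloud(cam, depth):
    p=camera_params(cam); H,W=depth.shape
    f=H/2/np.tan(np.radians(p["vertical_fov"])/2)
    u,v=np.meshgrid(np.arange(W),np.arange(H))
    K=np.array([[f,0,p["cx"]],[0,f,p["cy"]],[0,0,1]])
    pts=np.stack([u,v],-1).reshape(-1,1,2).astype(np.float64)
    n=cv2.undistortPoints(pts,K,np.array([p["k1"],0,0,0,0.])).reshape(H,W,2)
    P=np.dstack([n*depth[...,None],depth])
    return P@R.from_quat(p["orientation"]).as_matrix().T+np.array(p["position"])
E
python3 - <<'E'
from h import *
for c in ["top","scene"]:
    im,d=snapshot(c); np.savez(c+"0.npz",im=im,d=d)
    P=cloud(c,d); print(c,camera_params(c))
    for q in ["caul","clamp","clamp_grip","crack","shelf","body_jaw","far_jaw","glue","jar","carton"]:
        for r in nets.look_for(c,q)[:4]:
            x=r["rect"]; u,v=int(x[0]*512),int(x[1]*384)
            print(c,q,round(r["confidence"],2),u,v,int(x[2]*512),int(x[3]*384),P[min(v,383),min(u,511)].round(3))
    cv2.imwrite(f"pics/{c}0.png",cv2.resize(im[...,::-1],(800,600),interpolation=cv2.INTER_CUBIC))
print(monitor.get_state())
E
```

```text
top {'vertical_fov': 52.05560799625993, 'cx': 258.4833895807104, 'cy': 190.27580550324748, 'k1': -0.005247753139286827, 'position': array([0.41569077, 0.06656393, 1.30938537]), 'orientation': array([ 0.70993661, -0.70355225,  0.02334724, -0.0214278 ])}
top caul 0.94 169 250 22 25 [0.303 0.346 0.052]
top caul 0.67 197 199 23 14 [0.466 0.261 0.042]
top caul 0.62 206 236 31 22 [0.348 0.229 0.053]
top clamp 0.77 272 166 45 77 [ 0.581  0.019 -0.002]
top clamp 0.68 276 171 19 9 [0.561 0.007 0.029]
top clamp_grip 0.66 275 170 51 72 [0.564 0.01  0.031]
top clamp_grip 0.53 385 135 31 28 [ 0.663 -0.321  0.125]
top crack 0.89 259 116 111 87 [0.736 0.064 0.056]
top shelf 0.85 257 117 107 90 [0.733 0.07  0.053]
top body_jaw 0.62 275 169 51 73 [0.566 0.01  0.035]
top glue 0.84 387 208 22 9 [ 0.441 -0.329  0.11 ]
top jar 0.93 383 135 37 29 [ 0.664 -0.316  0.121]
top carton 0.9 146 192 56 42 [0.484 0.412 0.094]
scene {'vertical_fov': 42.034865763889, 'cx': 249.32608155485104, 'cy': 193.7871064824149, 'k1': -0.20757347942628812, 'position': array([1.4412391 , 0.54350046, 0.94905016]), 'orientation': 
[... 689 characters left out ...]
{'time_s': 1.1, 'joint_positions': array([-1.17837389e+00,  3.53000619e-01,  1.63340676e+00,  3.60218816e-05,
        1.15521333e+00, -2.40877118e-03]), 'dq': array([ 0.0016468 , -0.00042877,  0.00068259,  0.00081218,  0.00017299,
        0.0005531 ]), 'joint_efforts': array([-1.34177419e-03, -5.93783104e+01, -3.34576356e+01,  6.98094629e-02,
        1.56493852e-02, -1.43423381e-05]), 'ee_pos': array([ 0.24041102, -0.57690474,  0.21457968]), 'eef_rot': array([ 9.80578171e-01,  1.96128657e-01,  1.34474666e-05, -1.69537315e-05]), 'force': array([0.43758016, 0.84285517, 0.2015527 ]), 'torque': array([ 0.06741289, -0.06223878, -0.00155683]), 'grasp_force': 0.0, 'finger_gap': 0.09192104080730319}
```

View pics/top0.png

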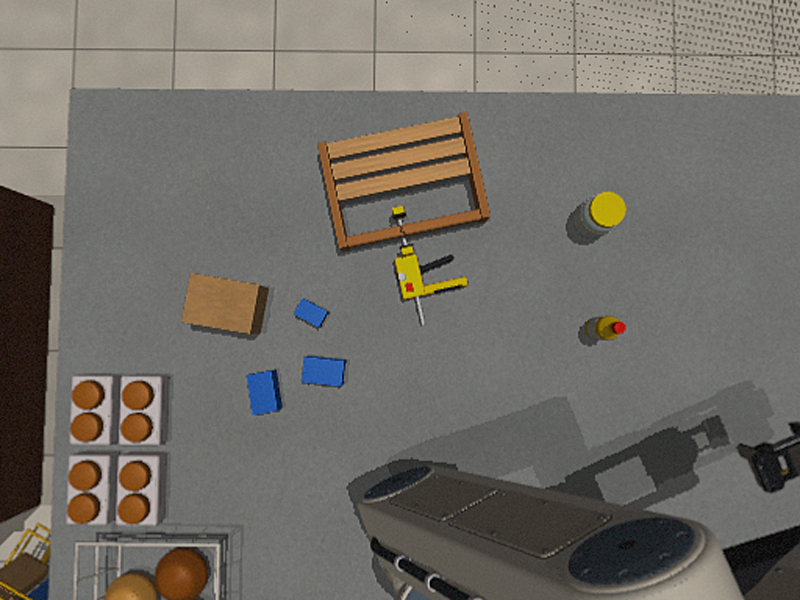

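View pics/scene0.png

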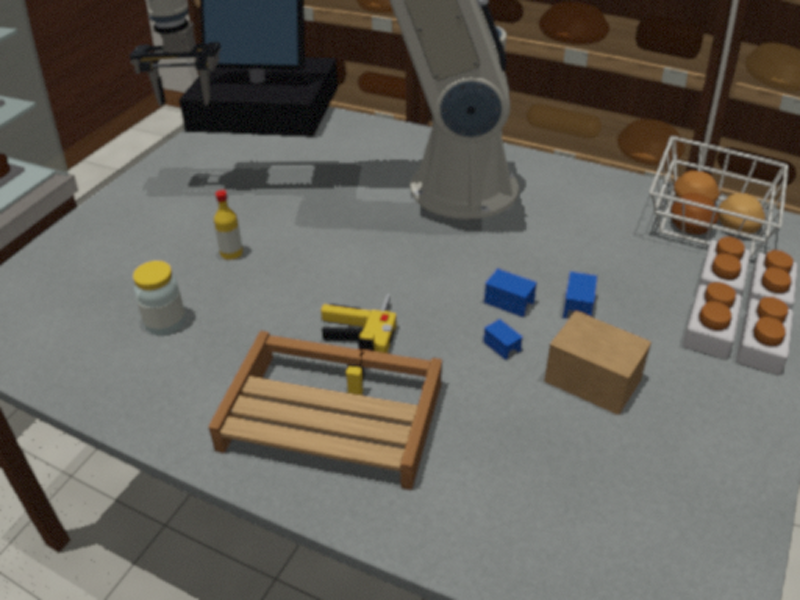

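```bash
python3 - <<'E'
from h import *
for c in ["top","scene"]:
    z=np.load(c+"0.npz"); im,d=z["im"],z["d"]; P=cloud(c,d)
    hsv=cv2.cvtColor(im,cv2.COLOR_RGB2HSV)
    m=((hsv[...,0]>100)&(hsv[...,0]<125)&(hsv[...,1]>150)&(hsv[...,2]>60)&(d>0)&(P[...,2]>-.05)&(P[...,0]<.6)&(P[...,1]>0)&(P[...,1]<.5)).astype(np.uint8)
    n,l,s,cen=cv2.connectedComponentsWithStats(m)
    for i in range(1,n):
        if s[i,4]<40: continue
        q=P[l==i]; t=np.percentile(q[:,2],90); top=q[q[:,2]>np.median(q[:,2])-.006] if c=="top" else q[q[:,2]>t-.006]
        r=cv2.minAreaRect((top[:,:2]*1000).astype(np.float32))
        print(c,"blue",cen[i].round(0),s[i,4],"top z",np.median(top[:,2]).round(4),np.round(r[0],1),np.round(r[1],1),round(r[2],1))
    g=P[(d>0)&(abs(P[...,0]-.45)<.05)&(abs(P[...,1]-.1)<.05)]; print("table z",np.median(g[:,2]))
    m=nets.outline_of(c,"shelf")[0]["region"]&(d>0)
    q=P[m&(P[...,2]>.04)]; r=cv2.minAreaRect((q[:,:2]*1000).astype(np.float32)); print(c,"shelf",r, np.median(q[:,2]))
E
python3 - <<'E'
import numpy as np,cv2
im=np.load("top0.npz")["im"]
a=cv2.resize(im[130:215,235:320],(595,595),interpolation=cv2.INTER_CUBIC)
cv2.imwrite("pics/c1.png",a[...,::-1])
b=cv2.resize(im[180:270,150:240],(595,595),interpolation=cv2.INTER_CUBIC)
cv2.imwrite("pics/c2.png",b[...,::-1])
E
```

```text
top blue [198. 200.] 216 top z 0.0373 [463.5 258. ] [59.4 37.6] 62.4
top blue [206. 237.] 442 top z 0.0512 [343.9 228.6] [82.1 52. ] 84.2
top blue [168. 251.] 433 top z 0.051 [299.7 351.2] [81.5 51.9] 10.1
table z 0.0018253794613336538
top shelf ((738.1090087890625, 67.68582153320312), (225.2082977294922, 318.0199890136719), 12.43550968170166) 0.05526871057491356
scene blue [326. 187.] 629 top z 0.0521 [345.6 230.5] [79.1 53.5] 82.3
scene blue [371. 187.] 396 top z 0.0517 [303.4 352. ] [84.2 48.9] 14.2
scene blue [321. 216.] 342 top z 0.0378 [465.1 259.4] [60.7 39.3] 58.7
table z 0.002148760325216492
scene shelf ((738.53271484375, 68.5152587890625), (226.6810760498047, 319.4378356933594), 12.495152473449707) 0.053579843299522034
```

View pics/c1.png

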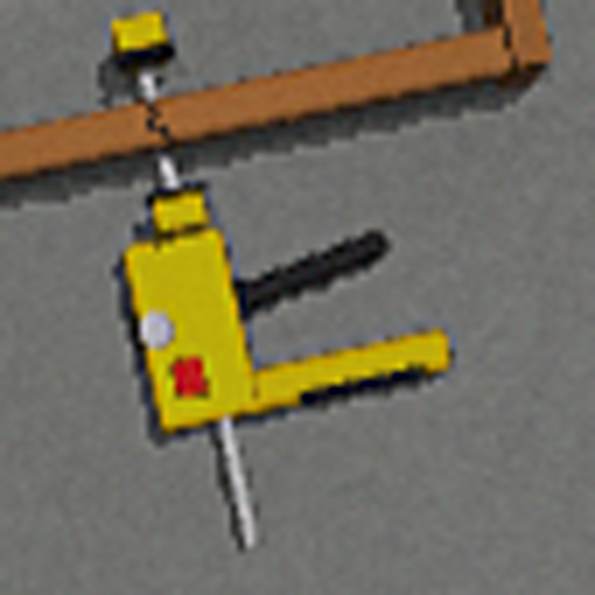

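View pics/c2.png

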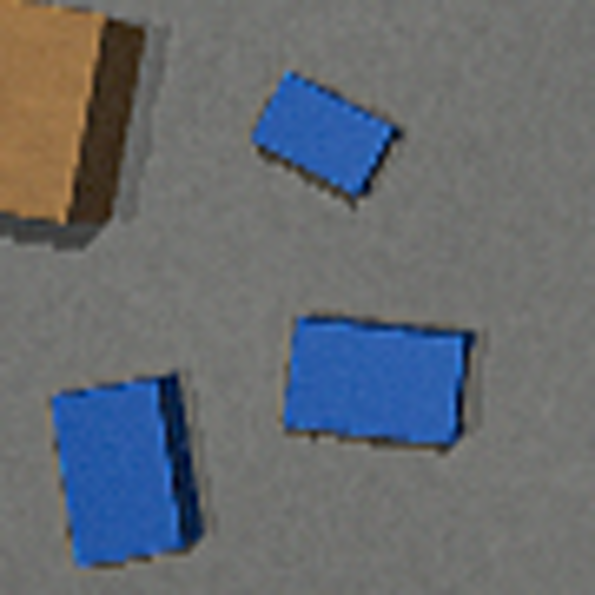

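The caul candidates in the top picture (512x384 px) are (198,200), (206,237) and (168,251). Only (198,200) measures 59x38x36 mm; the other two are 82x52x50. The crop confirms it is the small upper block. The crack is at about (257,147), with the clamp jaws on either side of it.

```bash
cat > meas.py <<'E'
from h import *
def clampfit(c,im,P,d,th0=12.43):
    hsv=cv2.cvtColor(im,cv2.COLOR_RGB2HSV)
    yel=(hsv[...,0]>20)&(hsv[...,0]<36)&(hsv[...,1]>150)&(hsv[...,2]>50)&(d>0)&(abs(P[...,0]-.6)<.13)&(abs(P[...,1]-.03)<.13)
    for nm,lo,hi in(("jaws",.050,.07),("house",.026,.043)):
        m=(yel&(P[...,2]>lo)&(P[...,2]<hi)).astype(np.uint8)
        n,l,s,_=cv2.connectedComponentsWithStats(m)
        for i in range(1,n):
            if s[i,4]<12: continue
            q=P[l==i]; t=np.radians(th0); A=np.array([[np.cos(t),np.sin(t)],[-np.sin(t),np.cos(t)]])
            r=cv2.minAreaRect((q[:,:2]*1000).astype(np.float32)); w=q[:,:2]*1000@A.T
            print(c,nm,s[i,4],np.round(r[0],1),np.round(r[1],1),round(r[2],1),"shelf-aligned u,v min/max",w.min(0).round(1),w.max(0).round(1),"z",np.median(q[:,2]).round(4))
E
python3 - <<'E'
from meas import *
for c in ["top","scene"]:
    z=np.load(c+"0.npz"); im,d=z["im"],z["d"]; P=cloud(c,d)
    clampfit(c,im,P,d)
    t=np.radians(12.43); A=np.array([[np.cos(t),np.sin(t)],[-np.sin(t),np.cos(t)]])
    o=np.array([738.3,68.1]); W=(P[...,:2]*1000-o)@A.T
    m=(d>0)&(abs(W[...,1])<125)&(W[...,0]>-130)&(W[...,0]<-75)&(P[...,2]>.052)&(P[...,2]<.062)&((abs(W[...,1]-25)>25))
    q=W[m]; r=cv2.minAreaRect(q.astype(np.float32)); print(c,"rail u,v rel",r,q[:,0].min(),q[:,0].max(),np.median(q[:,0]), "fit",np.polyfit(q[:,1],q[:,0],1))
    g=im.astype(int).sum(2); k=m=(d>0)&(abs(W[...,1]-25)<20)&(abs(W[...,0]+101.5)<8)&(P[...,2]>.048)
    qq=W[k]; gg=g[k]; s=gg<np.median(gg)*.6; print("crack",s.sum(),qq[s].mean(0) if s.any() else None)
E
```

```text
top jaws 35 [675.3  78.3] [15.  23.3] 10.1 shelf-aligned u,v min/max [668.5 -80.5] [683.8 -57.1] z 0.0593
top jaws 39 [593.   58.8] [16.5 23.5] 14.4 shelf-aligned u,v min/max [583.2 -82.1] [600.1 -58.6] z 0.0593
top house 479 [552.4   8.7] [ 89.7 137.9] 12.9 shelf-aligned u,v min/max [ 496.  -179.6] [585.8 -41.2] z 0.0349
top rail u,v rel ((-101.42291259765625, 0.14144134521484375), (249.2333221435547, 22.64118003845215), 89.92379760742188) -112.87066044865233 -90.13098345575347 -102.05192848380116 fit [-9.0927229e-04 -1.0187066e+02]
crack 7 [-102.4762563    24.50349087]
scene jaws 50 [594.3  58.8] [22.1 26.4] 27.8 shelf-aligned u,v min/max [580.4 -82.5] [604.6 -56.3] z 0.0596
scene jaws 70 [673.7  79.3] [20.3 21.9] 15.1 shelf-aligned u,v min/max [664.9 -78.8] [685.3 -56.7] z 0.0585
scene house 425 [527.7  19.2] [161.7  86.3] 67.9 shelf-aligned u,v min/max [ 494.9 -177.5] [598.5 -39.1] z 0.0342
scene house 37 [680.2  82.5] [ 9.7 21.1] 29.3 shelf-aligned u,v min/max [674.3 -77.1] [687.3 -57.2] z 0.0361
scene rail u,v rel ((-100.68424224853516, 0.14874267578125), (28.18055534362793, 249.23126220703125), 0.06245966628193855) -114.90776957217084 -86.53477035816137 -98.64769298702318 fit [-3.93235515e-03 -9.94714841e+01]
crack 5 [-98.11770736  27.27347841]
```

>>> carry_out --rows '[[[16, 60, 5, 0.18], [16, 60, 5, 0.18], [16, 60, 0, 0.18], [16, 60, 0, 0.18], [16, 60, 0, 0.18], [16, 60, 0, 0.18], [16, 60, 0, 0.18], [16, 60, 0, 0.18]]]' --hand 76 --newtons 15

```text
time_s: 2.2
ee_pos: [0.3688, -0.0952, 0.225]
eef_rot: [0.606, 0.796, 0.0, 0.001]
force: [0.5, -1.2, 0.0]
finger_gap: 0.076
grasp_force: 0.0
```

>>> carry_out --rows '[[[16, 60, -20, 0.163], [16, 60, -20, 0.163], [16, 60, -20, 0.163], [16, 60, -20, 0.163], [16, 60, -20, 0.163], [15.5, 55.5, -20, 0], [0, 0, 0, 0], [0, 0, 0, 0]]]'

```text
time_s: 3.2
ee_pos: [0.46, 0.2457, 0.1086]
eef_rot: [0.243, 0.97, -0.0, -0.0]
force: [-0.4, -0.2, -0.4]
finger_gap: 0.0762
grasp_force: 0.0
```

Run:
```python
from meas import *
s=monitor.get_state(); print(s["time_s"],s["ee_pos"],R.from_quat(s["eef_rot"]).as_matrix()[:,1],s["joint_positions"].round(2))
im,d=snapshot("scene"); cv2.imwrite("pics/s1.png",cv2.resize(im[120:270,230:430][...,::-1],(800,600),interpolation=cv2.INTER_CUBIC))
```

```text
3.2 [0.46000379 0.24569569 0.10855875] [ 0.47143046  0.88190252 -0.00112625] [ 0.49  0.33  1.95 -0.    0.87 -0.59]
```

View pics/s1.png

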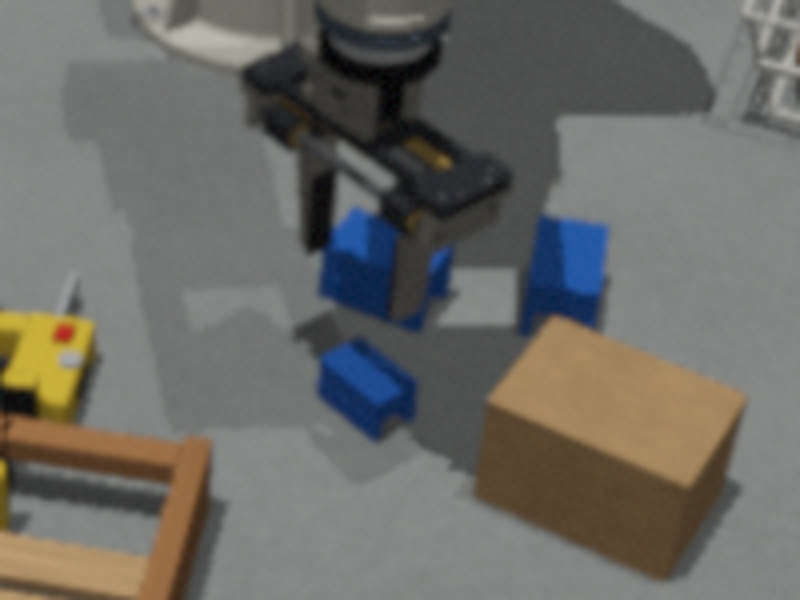

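>>> carry_out --rows '[[[4, 13, -10, 0], [0, 0, -28, 0], [0, 0, -28, 0], [0, 0, -16, 0], [0, 0, -6.5, 0], [0, 0, 0, 0]]]'

```text
time_s: 4.0
ee_pos: [0.4647, 0.259, 0.0204]
eef_rot: [0.244, 0.97, 0.0, 0.0]
force: [0.5, -0.0, -0.6]
finger_gap: 0.076
grasp_force: 0.0
```

>>> carry_out --rows '[[[0, 0, 0, 0], [0, 0, 0, 0], [0, 0, 0, 0], [0, 0, 0, 0]]]' --hand 50 --newtons 20

```text
time_s: 4.5
ee_pos: [0.465, 0.2592, 0.021]
eef_rot: [0.243, 0.97, 0.0, 0.0]
force: [-0.6, -0.6, 6.2]
finger_gap: 0.0596
grasp_force: 20.0
```

>>> carry_out --rows '[[[0, 0, 40, 0], [0, 0, 60, 0], [33, -37, 10, 0.14], [33, -37, 0, 0.14], [33, -37, 0, 0.14], [33, -37, 0, 0.14], [33, -37, 0, 0.145], [0, 0, 0, 0]]]'

```text
time_s: 5.5
ee_pos: [0.6314, 0.0715, 0.1302]
eef_rot: [-0.105, 0.994, -0.0, 0.001]
force: [-0.2, 0.6, -0.5]
finger_gap: 0.0598
grasp_force: 20.0
```

Run:
```python
from meas import *
s=monitor.get_state(); Y=R.from_quat(s["eef_rot"]).as_matrix()[:,1]; print(s["time_s"],s["ee_pos"],np.arctan2(Y[1],Y[0]),s["finger_gap"],s["grasp_force"])
for c in("scene","top"):
    im,d=snapshot(c); P=cloud(c,d); hsv=cv2.cvtColor(im,cv2.COLOR_RGB2HSV)
    m=(hsv[...,0]>100)&(hsv[...,0]<125)&(hsv[...,1]>150)&(hsv[...,2]>40)&(d>0)&(P[...,2]>.09)&(P[...,2]<.2)&(np.hypot(P[...,0]-s["ee_pos"][0],P[...,1]-s["ee_pos"][1])<.08)
    if m.sum()<20: print(c,"none"); continue
    q=P[m]; q=(q-s["ee_pos"])*1000; t=np.radians(12.43); 
    u=q[:,0]*np.cos(t)+q[:,1]*np.sin(t); v=-q[:,0]*np.sin(t)+q[:,1]*np.cos(t)
    print(c,len(q),"u",np.percentile(u,[1,99]).round(1),"v",np.percentile(v,[1,99]).round(1),"z",np.percentile(q[:,2],[1,99]).round(1))
    if c=="scene": cv2.imwrite("pics/s2.png",cv2.resize(im[150:300,140:340][...,::-1],(800,600),interpolation=cv2.INTER_CUBIC))
```

```text
5.5 [0.63136409 0.07152745 0.13023623] 1.7821465919334074 0.05976562773840853 19.98706966638565
scene 427 u [-14.4  19.4] v [-29.7  27.3] z [-18.7  20.2]
top 80 u [-22. -12.] v [-27.3  29.4] z [-3.1 20.9]
```

View pics/s2.png

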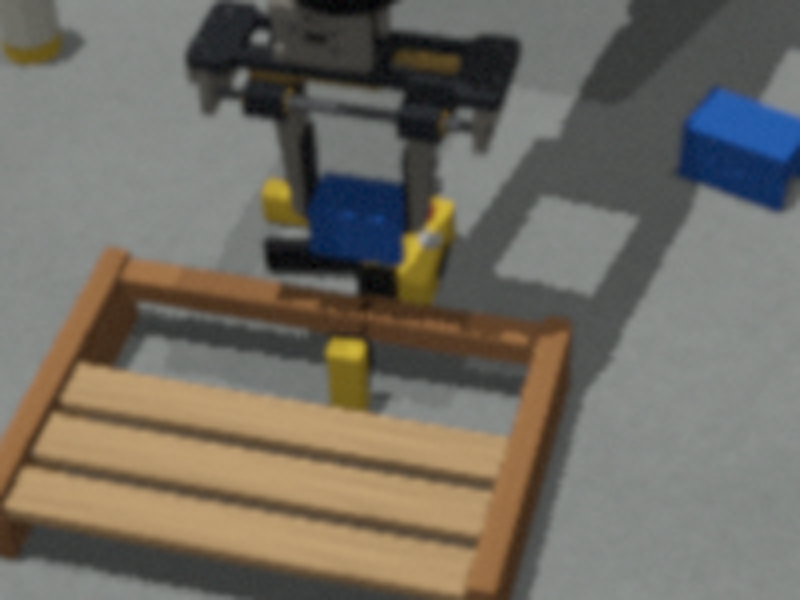

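>>> carry_out --rows '[[[3, -1, -15, 0.006], [0, 0, -15, 0], [0, 0, -15, 0], [0, 0, -3, 0], [0, 0, -3, 0], [0, 0, -3, 0], [0, 0, -3, 0], [0, 0, 0, 0]]]'

```text
time_s: 6.6
ee_pos: [0.6328, 0.073, 0.0734]
eef_rot: [-0.109, 0.994, 0.0, 0.0]
force: [1.5, 0.4, -0.8]
finger_gap: 0.0598
grasp_force: 20.0
```

>>> carry_out --rows '[[[0, 0, -2, 0], [0, 0, -2, 0], [0, 0, 0, 0], [0, 0, 0, 0]]]'

```text
time_s: 7.1
ee_pos: [0.6328, 0.073, 0.0693]
eef_rot: [-0.109, 0.994, 0.0, 0.0]
force: [1.6, 0.2, -1.5]
finger_gap: 0.0594
grasp_force: 20.0
```

Run:
```python
from meas import *
s=monitor.get_state(); Y=R.from_quat(s["eef_rot"]).as_matrix()[:,1]; print(s["time_s"],s["ee_pos"],np.arctan2(Y[1],Y[0]),s["force"],s["dq"].round(4))
im,d=snapshot("scene");P=cloud("scene",d); print(monitor.get_state()["ee_pos"]); 
m=nets.outline_of("scene","shelf")[0]["region"]&(d>0)
q=P[m&(P[...,2]>.04)&(P[...,2]<.07)]; print(cv2.minAreaRect((q[:,:2]*1000).astype(np.float32)))
cv2.imwrite("pics/s3.png",cv2.resize(im[195:270,190:290][...,::-1],(800,600),interpolation=cv2.INTER_CUBIC))
```

```text
7.1 [0.63280669 0.07303235 0.06926615] 1.789905100989964 [ 1.57162696  0.21612487 -1.47443688] [ 0.001  -0.0003  0.      0.0007  0.0006 -0.0007]
[0.63281728 0.07302629 0.0693368 ]Traceback (most recent call last):
  File "<stdin>", line 4, in <module>
IndexError: list index out of range
```

>>> carry_out --rows '[[[0.8, -1.2, 0, 0], [0.7, -1.2, 0, 0], [0, 0, -2, 0], [0, 0, -2, 0], [0, 0, -2, 0], [0, 0, 0, 0], [0, 0, 0, 0]]]'

```text
time_s: 8.07
ee_pos: [0.634, 0.0706, 0.0633]
eef_rot: [-0.109, 0.994, 0.0, -0.0]
force: [0.6, 0.5, -1.2]
finger_gap: 0.0602
grasp_force: 20.0
```

Run:
```python
from meas import *
s=monitor.get_state(); print(s["time_s"],s["ee_pos"],s["force"])
im,d=snapshot("scene");P=cloud("scene",d); np.savez("s3.npz",im=im,d=d)
cv2.imwrite("pics/s3.png",cv2.resize(im[195:270,190:290][...,::-1],(800,600),interpolation=cv2.INTER_CUBIC))
```

```text
8.075 [0.63402892 0.07059533 0.06327785] [ 0.57757247  0.51512092 -1.2038504 ]
```

View pics/s3.png

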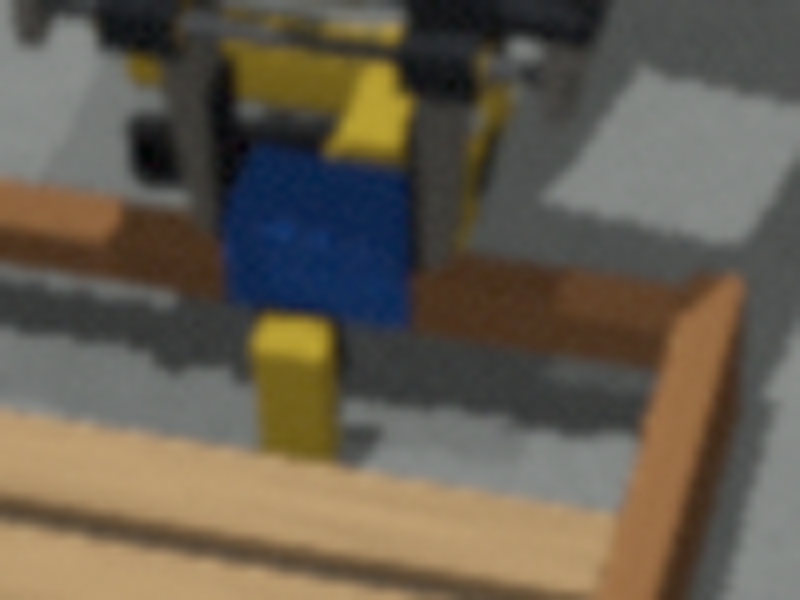

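>>> carry_out --rows '[[[0, 0, -1.2, 0], [0, 0, -1, 0], [0, 0, -0.8, 0], [0, 0, -0.5, 0], [0, 0, 0, 0]]]'

```text
time_s: 8.75
ee_pos: [0.6341, 0.0706, 0.061]
eef_rot: [-0.109, 0.994, 0.0, 0.0]
force: [-4.1, -0.9, 11.2]
finger_gap: 0.06
grasp_force: 20.0
```

>>> carry_out --rows '[[[0, 0, 0, 0], [0, 0, 0, 0], [0, 0, 0, 0], [0, 0, 30, 0], [0, 0, 50, 0], [-18, -12, 40, -0.18], [-18, -12, 0, -0.18], [-18, -12, 0, -0.18]]]' --hand 76

```text
time_s: 9.75
ee_pos: [0.5797, 0.0343, 0.1804]
eef_rot: [0.163, 0.987, 0.0, 0.001]
force: [-0.2, -0.3, 0.1]
finger_gap: 0.0762
grasp_force: 0.0
```

```bash
cat > chk.py <<'E'
from meas import *
s=monitor.get_state(); Y=R.from_quat(s["eef_rot"]).as_matrix()[:,1]; print(s["time_s"],s["ee_pos"].round(4),np.arctan2(Y[1],Y[0]).round(3),s["joint_positions"].round(2))
for c in ("top","scene"):
    im,d=snapshot(c);P=cloud(c,d); np.savez(c+"1.npz",im=im,d=d)
    hsv=cv2.cvtColor(im,cv2.COLOR_RGB2HSV)
    t=np.radians(12.43); A=np.array([[np.cos(t),np.sin(t)],[-np.sin(t),np.cos(t)]])
    m=(hsv[...,0]>100)&(hsv[...,0]<125)&(hsv[...,1]>150)&(d>0)&(abs(P[...,0]-.634)<.06)&(abs(P[...,1]-.07)<.06)&(P[...,2]>.07)&(P[...,2]<.084)
    if m.sum()>9:
        q=P[m]; r=cv2.minAreaRect((q[:,:2]*1000).astype(np.float32)); print(c,"block top",m.sum(),np.median(q[:,2]).round(4),r, "uv",A@np.array(r[0]))
    clampfit(c,im,P,d)
    m=nets.outline_of(c,"shelf")
    if m:
        m=m[0]["region"]&(d>0)&(P[...,2]>.04)&(P[...,2]<.068); q=P[m]; print("shelf",cv2.minAreaRect((q[:,:2]*1000).astype(np.float32)))
E
python3 chk.py
```

```text
9.75 [0.5797 0.0343 0.1804] 1.244 [ 0.06  0.32  1.76 -0.    1.06 -1.19]
top jaws 22 [589.3  59.5] [11.9 19.3] 1.0 shelf-aligned u,v min/max [583.4 -78.1] [596.1 -58.7] z 0.0585
top house 456 [550.5   8.1] [ 87.4 138.1] 11.5 shelf-aligned u,v min/max [ 495.9 -179.2] [583.7 -41.4] z 0.0352
shelf ((737.4818115234375, 67.59619140625), (224.5964813232422, 317.8202819824219), 12.432851791381836)
scene block top 261 0.078 ((631.4700927734375, 69.64505767822266), (47.09125900268555, 58.623600006103516), 17.775964736938477) uv [631.65911782 -67.90928505]
scene jaws 17 [588.9  58.7] [ 8.1 21.2] 14.3 shelf-aligned u,v min/max [583.4 -80. ] [591.9 -58.9] z 0.0599
scene jaws 71 [676.3  76.5] [20.4 29.5] 1.7 shelf-aligned u,v min/max [664.1 -83.4] [686.7 -55.9] z 0.0575
scene house 374 [523.9  20.2] [154.   76.2] 74.9 shelf-aligned u,v min/max [ 497.5 -176.3] [583.6 -39.3] z 0.0346
scene house 41 [678.6  82.4] [12.1 21.6] 37.5 shelf-aligned u,v min/max [670.5 -76.9] [686.2 -56. ] z 0.0353
shelf ((737.7560424804688, 68.36933898925781), (229.1785430908203, 319.16632080078125), 12.498150825500488)
```

The block is seated: its top is at 76 mm after bias, and it is centred on the crack. The shelf has not moved. Next I go to the trigger and grip.

>>> carry_out --rows '[[[-6, -9, -15, -0.171], [-6, -9, -15, -0.171], [-6, -9, -15, -0.171], [-6, -9, -15, -0.171], [-5, -8, -20, -0.171], [-4.5, -7, -25, -0.171], [0, 0, 0, 0], [0, 0, 0, 0]]]' --hand 91 --newtons 13

```text
time_s: 10.95
ee_pos: [0.5476, -0.0161, 0.0753]
eef_rot: [0.622, 0.783, 0.0, 0.0]
force: [0.4, -0.3, 0.1]
finger_gap: 0.0909
grasp_force: 0.0
```

Run:
```python
from meas import *
s=monitor.get_state(); Y=R.from_quat(s["eef_rot"]).as_matrix()[:,1]; print(s["time_s"],s["ee_pos"].round(4),np.arctan2(Y[1],Y[0]).round(3),s["joint_positions"].round(2))
im,d=snapshot("scene"); cv2.imwrite("pics/s4.png",cv2.resize(im[165:255,180:300][...,::-1],(800,600),interpolation=cv2.INTER_CUBIC))
```

```text
10.95 [ 0.5476 -0.0161  0.0753] 0.229 [-0.03  0.41  1.91  0.    0.82 -0.26]
```

View pics/s4.png

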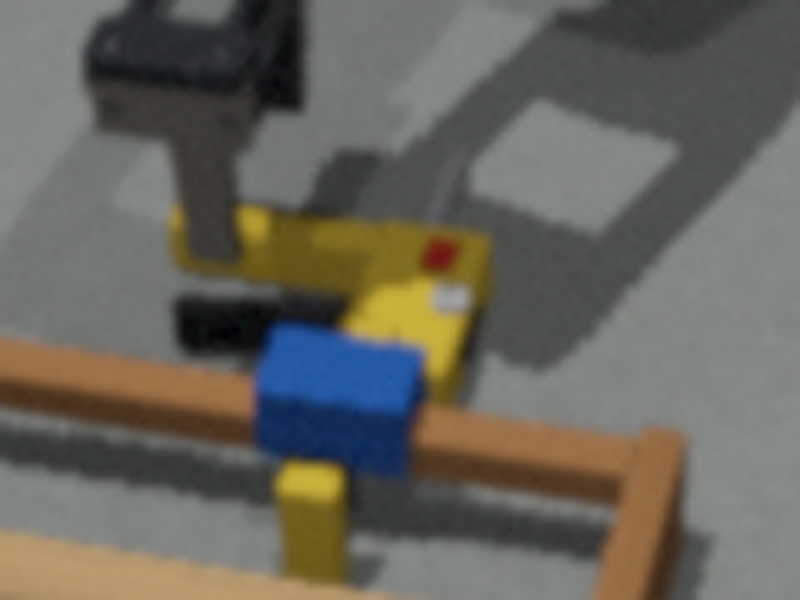

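>>> carry_out --rows '[[[-1.5, -1, -20, -0.012], [0, 0, -20, 0], [0, 0, -15, 0], [0, 0, -10, 0], [0, 0, -5, 0], [0, 0, 0, 0]]]'

```text
time_s: 11.75
ee_pos: [0.5451, -0.0174, 0.0048]
eef_rot: [0.628, 0.778, -0.0, -0.0]
force: [0.5, -0.0, 1.1]
finger_gap: 0.091
grasp_force: 0.0
```

>>> carry_out --rows '[[[0, 0, 0, 0], [0, 0, 0, 0]]]' --hand 67

```text
time_s: 12.0
ee_pos: [0.5453, -0.0175, 0.0052]
eef_rot: [0.628, 0.778, 0.0, 0.0]
force: [-0.3, -0.1, 0.1]
finger_gap: 0.0731
grasp_force: 0.0
```

>>> carry_out --rows '[[[-1.5, -0.3, 0, 0], [-1.5, -0.3, 0, 0], [-1, -0.3, 0, 0], [0, 0, 0, 0], [0, 0, 0, 0]]]' --hand 37

```text
time_s: 12.62
ee_pos: [0.539, -0.0185, 0.0045]
eef_rot: [0.628, 0.778, -0.001, -0.001]
force: [-5.0, -3.0, 4.3]
finger_gap: 0.0394
grasp_force: 12.9
```

```bash
python3 chk.py
```

```text
12.625 [ 0.539  -0.0185  0.0045] 0.213 [-0.04  0.52  1.96 -0.    0.67 -0.25]
top block top 223 0.0776 ((633.098876953125, 69.3801498413086), (37.97395324707031, 58.80120849609375), 13.038694381713867) uv [633.1927023  -68.51857376]
top jaws 33 [675.   85.1] [14.  22.6] 12.2 shelf-aligned u,v min/max [670.5 -73.5] [684.5 -50.9] z 0.0591
top jaws 40 [598.   64.1] [16.1 23.7] 15.9 shelf-aligned u,v min/max [589.3 -77.9] [605.6 -54.3] z 0.0588
top house 285 [545.3  56.5] [87.8 47.6] 15.3 shelf-aligned u,v min/max [499.8 -84.2] [589.3 -36.7] z 0.036
shelf ((737.8076171875, 67.44522094726562), (224.82095336914062, 318.7541809082031), 12.397917747497559)
scene block top 263 0.0776 ((632.8285522460938, 70.02156066894531), (42.45079040527344, 61.20429992675781), 12.129810333251953) uv [633.06677563 -67.83401129]
scene jaws 70 [673.5  86. ] [19.9 23.6] 15.5 shelf-aligned u,v min/max [665.7 -72.7] [686.2 -48.8] z 0.058
scene house 328 [531.   43.1] [125.   69.5] 68.6 shelf-aligned u,v min/max [ 502.9 -134.7] [590.6 -35.3] z 0.0351
scene house 40 [681.3  88.9] [10.3 20.6] 23.3 shelf-aligned u,v min/max [677.5 -70.2] [688.8 -48.7] z 0.0361
shelf ((734.3023681640625, 66.73635864257812), (235.6029052734375, 320.5616455078125), 12.59953498840332)
```

>>> carry_out --rows '[[[0, 0, 0, -0.02], [0, 0, 0, -0.025], [0, 0, 0, 0], [0, 0, 0, 0]]]'

```text
time_s: 13.32
ee_pos: [0.5408, -0.0182, 0.0047]
eef_rot: [0.646, 0.764, -0.0, -0.0]
force: [-4.4, 0.6, 1.1]
finger_gap: 0.0396
grasp_force: 12.8
```

>>> carry_out --rows '[[[0, 0, 0, 0], [0, 0, 0, 0], [0, 0, 0, 0], [0, 0, 0, 0], [0, 0, 0, 0]]]' --hand 80

```text
time_s: 13.95
ee_pos: [0.5409, -0.0184, 0.0047]
eef_rot: [0.646, 0.764, -0.0, -0.0]
force: [-0.4, 0.4, 0.6]
finger_gap: 0.0799
grasp_force: 0.0
```

```bash
cat >> meas.py <<'E'
E
python3 chk.py | grep -v scene
```

```text
13.95 [ 0.5409 -0.0184  0.0047] 0.167 [-0.04  0.52  1.96 -0.    0.67 -0.2 ]
top block top 220 0.0778 ((632.7638549804688, 69.34064483642578), (37.65570831298828, 58.78266525268555), 13.149415969848633) uv [632.85703002 -68.48504038]
top jaws 35 [682.8  57.1] [19.6 14.2] 88.9 shelf-aligned u,v min/max [ 670.3 -102.1] [688.3 -80.4] z 0.0596
top jaws 35 [601.8  53.2] [13.4 19.3] 0.4 shelf-aligned u,v min/max [591.5 -88.4] [607.4 -66.9] z 0.0588
top house 282 [550.1  60.3] [87.8 40. ] 3.1 shelf-aligned u,v min/max [503.9 -85.9] [594.7 -33.5] z 0.0357
shelf ((737.9275512695312, 67.34123229980469), (225.1904296875, 318.9039611816406), 12.434643745422363)
shelf ((738.0438232421875, 68.17637634277344), (228.26356506347656, 319.5370788574219), 12.546419143676758)
```

>>> carry_out --rows '[[[2, 4, 0, -0.06], [0, 0, 0, -0.055], [0, 0, 0, 0]]]'

```text
time_s: 14.52
ee_pos: [0.543, -0.0143, 0.0048]
eef_rot: [0.688, 0.725, -0.0, -0.0]
force: [0.2, 0.3, -0.9]
finger_gap: 0.0799
grasp_force: 0.0
```

>>> carry_out --rows '[[[0, 0, 0, 0], [0, 0, 0, 0], [0, 0, 0, 0]]]' --hand 67

```text
time_s: 14.9
ee_pos: [0.5422, -0.0145, 0.0046]
eef_rot: [0.688, 0.725, -0.001, -0.0]
force: [-3.7, -2.1, 1.9]
finger_gap: 0.0669
grasp_force: 3.8
```

>>> carry_out --rows '[[[-4, -0.2, 0, 0], [-5, -0.3, 0, 0], [-4, -0.2, 0, 0], [0, 0, 0, 0], [0, 0, 0, 0]]]' --hand 37

```text
time_s: 15.52
ee_pos: [0.5295, -0.015, 0.0047]
eef_rot: [0.688, 0.725, -0.0, -0.0]
force: [-3.8, -2.9, 1.1]
finger_gap: 0.0392
grasp_force: 12.9
```

```bash
cat > q.py <<'E'
from h import *
# clamp pose from jaw tops in the top view: origin (pad face) and angle; squeeze point
s=monitor.get_state(); Y=R.from_quat(s["eef_rot"]).as_matrix()[:,1]
print("t",round(s["time_s"],2),"tcp",(s["ee_pos"]*1000).round(1),"yaw",np.arctan2(Y[1],Y[0]).round(3),"gap",round(s["finger_gap"]*1000,1),"F",s["force"].round(1))
im,d=snapshot("top");P=cloud("top",d)*1000; hsv=cv2.cvtColor(im,cv2.COLOR_RGB2HSV)
t=np.radians(12.43); A=np.array([[np.cos(t),np.sin(t)],[-np.sin(t),np.cos(t)]]); W=P[...,:2]@A.T
yel=(hsv[...,0]>20)&(hsv[...,0]<36)&(hsv[...,1]>150)&(d>0)&(abs(W[...,0]-634)<65)&(abs(W[...,1]+68)<60)&(P[...,2]>50)&(P[...,2]<66)
n,l,st,_=cv2.connectedComponentsWithStats(yel.astype(np.uint8)); c=[]
for i in range(1,n):
    if st[i,4]>12:
        w=W[l==i]; c.append((w.min(0)+w.max(0))/2)
c=sorted(c,key=lambda a:a[0]); print("jaws uv",np.round(c,1))
if len(c)>=2:
    D=c[-1]-c[0]; a=np.arctan2(D[1],D[0])-0.018; e=np.array([np.cos(a),np.sin(a)]); nn=np.array([-e[1],e[0]])
    o=c[0]+11.5*e; g=o-74*e-64*nn
    print("rel angle",a.round(3),"face uv",o.round(1),"jaw dist",np.linalg.norm(D).round(1),"squeeze pt world",(A.T@g).round(1),"yaw",(a+t).round(3))
m=(hsv[...,0]>100)&(hsv[...,0]<125)&(hsv[...,1]>150)&(d>0)&(abs(W[...,0]-634)<60)&(abs(W[...,1]+68)<60)&(P[...,2]>68)&(P[...,2]<88)
if m.sum()>20:
    r=cv2.minAreaRect(W[m].astype(np.float32)); print("block uv",np.round(r[0],1),np.round(r[1],1),round(r[2],1),"z",np.median(P[m][:,2]).round(1))
m=nets.outline_of("top","shelf")
if m:
    m=m[0]["region"]&(d>0)&(P[...,2]>45)&(P[...,2]<68); r=cv2.minAreaRect(P[m][:,:2].astype(np.float32)); print("shelf",np.round(r[0],1),np.round(r[1],1),round(r[2],2))
E
python3 q.py
```

```text
t 15.53 tcp [529.5 -15.    4.7] yaw 0.052 gap 39.2 F [-3.8 -2.9  1.1]
jaws uv [[599.8 -74.8]
 [673.3 -86.7]]
rel angle -0.178 face uv [611.1 -76.9] jaw dist 74.5 squeeze pt world [541.9 -10.4] yaw 0.039
block uv [632.5 -68.5] [38.4 58.7] 0.5 z 77.8
shelf [737.7  67.7] [224.3 316.9] 12.4
```

>>> carry_out --rows '[[[0, 0, 0, 0.045], [0, 0, 0, 0.045], [0, 0, 0, 0.045], [0, 0, 0, 0.043], [3, -2, 0, 0], [3, -2, 0, 0], [3, -1.5, 0, 0], [0, 0, 0, 0]]]'

```text
time_s: 16.62
ee_pos: [0.5393, -0.0207, 0.0048]
eef_rot: [0.621, 0.783, 0.0, 0.0]
force: [-1.7, 0.8, -0.0]
finger_gap: 0.0397
grasp_force: 12.6
```

```bash
python3 q.py
```

```text
t 16.62 tcp [539.3 -20.7   4.8] yaw 0.23 gap 39.7 F [-1.7  0.8 -0. ]
jaws uv [[598.1 -68.5]
 [672.1 -66. ]]
rel angle 0.016 face uv [609.6 -68.3] jaw dist 74.1 squeeze pt world [552.7 -14.8] yaw 0.233
block uv [632.9 -68.7] [58.6 38.6] 89.7 z 78.0
shelf [ 437.6 -324.4] [12.7 41.5] 87.62
```

>>> carry_out --rows '[[[4, 0.9, 0, 0], [5, 1.1, 0, 0], [4.5, 1, 0, 0], [0, 0, 0, 0], [0, 0, 0, 0]]]' --hand 72

```text
time_s: 17.35
ee_pos: [0.5531, -0.0174, 0.005]
eef_rot: [0.621, 0.784, 0.0, 0.0]
force: [0.2, -0.5, 0.1]
finger_gap: 0.0721
grasp_force: 0.2
```

```bash
python3 q.py
```

```text
t 17.35 tcp [553.1 -17.4   5. ] yaw 0.23 gap 72.1 F [ 0.2 -0.5  0.1]
jaws uv [[598.3 -68.5]
 [669.9 -66.1]]
rel angle 0.014 face uv [609.8 -68.3] jaw dist 71.7 squeeze pt world [552.9 -14.7] yaw 0.231
block uv [632.6 -68.5] [58.3 38.4] 89.5 z 78.2
shelf [738.  67.] [225.7 317.4] 12.3
```

>>> carry_out --rows '[[[-4, -0.9, 0, 0], [-5, -1.1, 0, 0], [-4.5, -1, 0, 0], [0, 0, 0, 0], [0, 0, 0, 0]]]' --hand 37

```text
time_s: 18.08
ee_pos: [0.5374, -0.021, 0.0046]
eef_rot: [0.621, 0.784, -0.001, -0.001]
force: [-3.0, -6.0, 5.5]
finger_gap: 0.0393
grasp_force: 12.7
```

```bash
python3 q.py
```

```text
t 18.07 tcp [537.4 -21.    4.6] yaw 0.23 gap 39.3 F [-3.  -6.   5.5]
jaws uv [[597.6 -69.2]
 [665.7 -68.4]]
rel angle -0.006 face uv [609.1 -69.3] jaw dist 68.2 squeeze pt world [550.7 -14.6] yaw 0.211
block uv [632.8 -68.4] [38.3 58.6] 0.6 z 77.6
shelf [738.5  67.6] [226.6 318.8] 12.46
```

>>> carry_out --rows '[[[4, 0.9, 0, 0], [5, 1.1, 0, 0], [4.5, 1, 0, 0], [0, 0, 0, 0], [0, 0, 0, 0]]]' --hand 72

```text
time_s: 18.8
ee_pos: [0.553, -0.0172, 0.0048]
eef_rot: [0.621, 0.784, 0.0, 0.0]
force: [-1.0, 0.1, -0.2]
finger_gap: 0.0718
grasp_force: 0.0
```

```bash
python3 q.py
```

```text
t 18.8 tcp [553.  -17.2   4.8] yaw 0.23 gap 71.8 F [-1.   0.1 -0.2]
jaws uv [[598.1 -68.5]
 [666.2 -66.9]]
rel angle 0.007 face uv [609.6 -68.5] jaw dist 68.1 squeeze pt world [552.1 -14.5] yaw 0.224
block uv [632.3 -68.5] [58.3 38.9] 89.3 z 77.9
shelf [737.8  67.5] [225.1 318.1] 12.7
```

>>> carry_out --rows '[[[-3.5, -0.8, 0, 0], [-3.5, -0.8, 0, 0], [-3.5, -0.7, 0, 0], [0, 0, 0, 0], [0, 0, 0, 0]]]' --hand 37

```text
time_s: 19.52
ee_pos: [0.5412, -0.0199, 0.0047]
eef_rot: [0.621, 0.784, -0.001, -0.001]
force: [-4.0, -3.4, 3.6]
finger_gap: 0.0392
grasp_force: 12.9
```

```bash
python3 q.py
```

```text
t 19.52 tcp [541.2 -19.9   4.7] yaw 0.23 gap 39.2 F [-4.  -3.4  3.6]
jaws uv [[600.2 -66.6]
 [664.1 -65.8]]
rel angle -0.006 face uv [611.7 -66.6] jaw dist 63.8 squeeze pt world [552.8 -11.5] yaw 0.211
block uv [631.7 -68.6] [59.6 39.6] 89.4 z 77.7
shelf [738.6  67.5] [226.3 319.2] 12.64
```

>>> carry_out --rows '[[[4, 0.9, 0, 0], [5, 1.1, 0, 0], [4.5, 1, 0, 0], [0, 0, 0, 0], [0, 0, 0, 0]]]' --hand 72

```text
time_s: 20.25
ee_pos: [0.5563, -0.0166, 0.0049]
eef_rot: [0.621, 0.784, 0.0, 0.0]
force: [1.5, 0.2, -0.5]
finger_gap: 0.0719
grasp_force: 0.3
```

```bash
python3 q.py
```

```text
t 20.25 tcp [556.3 -16.6   4.9] yaw 0.23 gap 71.9 F [ 1.5  0.2 -0.5]
jaws uv [[600.9 -66.2]
 [665.2 -65.1]]
rel angle -0.002 face uv [612.4 -66.2] jaw dist 64.3 squeeze pt world [553.7 -11.1] yaw 0.215
block uv [632.2 -67.9] [58.2 37.8] 89.3 z 77.8
shelf [738.7  67.9] [225.9 318.6] 12.58
```

>>> carry_out --rows '[[[-0.9, 4, 0, 0], [-3, -0.7, 0, 0], [-3, -0.7, 0, 0], [-2.5, -0.5, 0, 0], [0, 0, 0, 0]]]' --hand 52

```text
time_s: 20.98
ee_pos: [0.5466, -0.0144, 0.0049]
eef_rot: [0.621, 0.783, 0.001, 0.0]
force: [2.9, 3.1, -1.7]
finger_gap: 0.0523
grasp_force: 3.3
```

```bash
python3 q.py
```

```text
t 20.98 tcp [546.6 -14.4   4.9] yaw 0.23 gap 52.3 F [ 2.9  3.1 -1.7]
jaws uv [[602.1 -62.9]
 [664.3 -63. ]]
rel angle -0.019 face uv [613.6 -63.1] jaw dist 62.2 squeeze pt world [552.8  -6.9] yaw 0.198
block uv [632.  -67.9] [58.2 38.1] 89.3 z 77.8
shelf [738.1  67.3] [224.8 317.4] 12.48
```

>>> carry_out --rows '[[[0.4, -2, 0, 0.01], [0.4, -2, 0, 0.01], [-1.2, -0.6, 0, 0], [-1.2, -0.3, 0, 0], [0, 0, 0, 0]]]' --hand 47

```text
time_s: 21.7
ee_pos: [0.5455, -0.0195, 0.005]
eef_rot: [0.614, 0.79, 0.001, 0.001]
force: [4.6, 4.7, -2.4]
finger_gap: 0.0475
grasp_force: 8.7
```

```bash
python3 q.py
```

```text
t 21.7 tcp [545.5 -19.5   5. ] yaw 0.25 gap 47.5 F [ 4.6  4.7 -2.4]
jaws uv [[601.9 -66. ]
 [662.4 -64.5]]
rel angle 0.007 face uv [613.4 -65.9] jaw dist 60.4 squeeze pt world [555.3 -11.2] yaw 0.224
block uv [630.3 -70.6] [38.1 59. ] 2.1 z 78.0
shelf [736.9  65.9] [225.2 319. ] 12.85
```

>>> carry_out --rows '[[[0.5, 1, 0, -0.005], [0.5, 1, 0, -0.003], [0, 0, 0, 0], [0, 0, 0, 0]]]' --hand 37 --newtons 13.5

```text
time_s: 22.3
ee_pos: [0.545, -0.0181, 0.0047]
eef_rot: [0.616, 0.787, -0.0, -0.0]
force: [0.6, -5.2, 3.8]
finger_gap: 0.0463
grasp_force: 13.4
```

```bash
python3 q.py; python3 chk.py | grep -E "shelf|block"
```

```text
t 22.3 tcp [545.  -18.1   4.7] yaw 0.242 gap 46.3 F [ 0.6 -5.2  3.8]
jaws uv [[602.  -64.8]
 [662.6 -64.6]]
rel angle -0.015 face uv [613.5 -64.9] jaw dist 60.7 squeeze pt world [553.4  -8.9] yaw 0.202
block uv [630.9 -69.5] [38.6 58.5] 2.0 z 78.1
shelf [736.6  66.2] [225.9 318.3] 12.91
top block top 218 0.0777 ((630.5567016601562, 67.9681396484375), (37.9959716796875, 58.32556915283203), 13.330244064331055) uv [630.40618582 -69.35029122]
top jaws 30 [659.8  79.4] [14.  19.3] 0.5 shelf-aligned u,v min/max [655.3 -75.2] [669.7 -53.7] z 0.0605
top jaws 38 [601.7  66.2] [18.  20.7] 6.3 shelf-aligned u,v min/max [592.3 -75.7] [610.  -53.7] z 0.0597
top house 307 [549.1  62.3] [89.9 46.6] 7.7 shelf-aligned u,v min/max [505.  -82.8] [595.  -36.1] z 0.0356
shelf ((736.6644287109375, 66.20112609863281), (225.611328125, 318.3809814453125), 12.870293617248535)
scene block top 260 0.0776 ((630.6090698242188, 68.21929931640625), (42.7772331237793, 59.497467041015625), 14.5391263961792) uv [630.51138775 -69.11629088]
scene jaws 62 [660.   80.3] [20.5 23.8] 37.4 shelf-aligned u,v min/max [648.  -75.1] [671.4 -51.7] z 0.0583
scene house 323 [533.6  47.7] [129.7  68.8] 64.7 shelf-aligned u,v min/max [ 505.7 -135. ] [594.7 -34.5] z 0.0346
scene house 40 [665.9  83.5] [ 8.4 21.5] 20.8 shelf-aligned u,v min/max [662.7 -72.5] [671.9 -51.1] z 0.0352
shelf ((737.8326416015625, 67.15971374511719), (228.57373046875, 319.275146484375), 12.740538597106934)
```

>>> carry_out --rows '[[[0, 0, 0, 0], [0, 0, 0, 0], [0, 0, 0, 0], [0, 0, 0, 0]]]' --newtons 14

```text
time_s: 23.1
ee_pos: [0.5449, -0.0181, 0.0048]
eef_rot: [0.616, 0.787, -0.001, -0.0]
force: [-1.8, -5.6, 3.8]
finger_gap: 0.0464
grasp_force: 13.9
```

```bash
python3 q.py
python3 - <<'E'
from h import *
im,d=snapshot("scene"); cv2.imwrite("pics/s5.png",cv2.resize(im[165:270,170:310][...,::-1],(800,600),interpolation=cv2.INTER_CUBIC))
E
```

```text
t 23.1 tcp [544.9 -18.1   4.8] yaw 0.242 gap 46.4 F [-1.8 -5.6  3.8]
jaws uv [[601.8 -64.7]
 [662.7 -64.6]]
rel angle -0.016 face uv [613.3 -64.9] jaw dist 60.9 squeeze pt world [553.2  -8.9] yaw 0.201
block uv [630.5 -69.3] [38.5 58.4] 0.6 z 78.0
shelf [736.7  66.3] [225.  318.4] 12.81
```

View pics/s5.png

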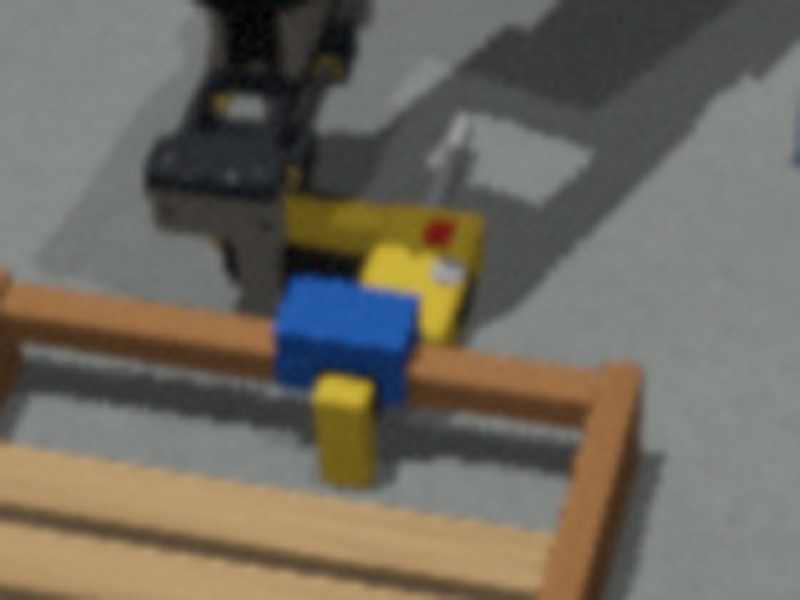

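The far jaw (345,400 in the crop) and the body jaw both close on the seated block (345,335). The grip is steady at 14 N, and the trigger has stopped at about 0.235 rad.

```bash
python3 -c "
from rig import order; print(order.close_job())"
```

```text
the job is handed in; nothing more can be done
None
```

The job is handed in: the small blue block sits fully down on the rail, centred on the crack to within about 1–2 mm, and both clamp jaws nip it under a steady 14 N squeeze. The shelf shifted about 1.5 mm during the last squeeze, and the arm went nowhere near the bottle, jar or carton.

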